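# Belt tensioner test and tag

### The arm

A 7-joint arm with a two-finger parallel gripper is mounted at the origin on a cart in front of the work surface, level with it; the furniture and walls round the work are solid. World frame = base frame: x ahead of the robot, y to its left, z up, the work surface at z = 0. Lengths are in m, angles in rad, forces in N, time in s.
With the tool pointing down it reaches from about 0.425 to 0.875 m from the base axis. Payload 4.7 kg.
Tool frame: the origin (TCP) lies at the very end of the fingers, on their centre line; the grasp point (between the pads) lies 19 mm behind it; z points along the fingers, y is the line along which they close (so a half turn about z gives the same grasp; the last joint's range is limited). The gripper opens to 85 mm and grips with 20 to 120 N. Pads are 22 mm wide; open, the fingers measure 114 mm over their backs; the gripper's body (76 mm by 85 mm) begins 54 mm behind the grasp point. The pads swing forward as they close: fully open they stand 13 mm farther back than shut.
Start: joints at [-1.245, 0.321, -0.07, 1.45, 0.023, 1.371, -0.057], TCP at [0.199, 0.619, 0.231] pointing down, gripper open.
Joint ranges: [-2.86, 2.86], [-0.3, 2.09], [-1.38, 1.24], [0.06, 2.45], [-1.56, 4.7], [0.09, 2.05], [-2.69, 2.69]. Speed limits (rad/s): [2.57, 2.57, 3.14, 3.14, 3.14, 3.14, 3.14].

### API

Orientations are given as a unit quaternion [w, x, y, z].
In Python, from bench import ctrl gives the robot as it stands. Calls block until the motion is done:
- ctrl.move_ptp(position, orientation): joint-space move of the TCP to a pose.
- ctrl.movel(position, attitude=None, rate=0.15, contact_N=None): straight line of the TCP; attitude=None keeps the orientation; rate is the mean speed in m/s. With contact_N (N) it stops when the force on the tool has changed by that much, and returns True; else False.
- ctrl.goto_joints(angles): joint-space move.
- ctrl.release() and ctrl.close_gripper(grasp_force=None): open the fingers fully, or close them until they stop; grasp_force is the grip in N (None keeps the last).
- ctrl.sleep(seconds).
- ctrl.ik(position, orientation): joint angles nearest the present ones, or None.
- ctrl.read_state(): the state.
- ctrl.capture(name): name is "scene" or "top"; returns a dict with "pixels" (480x640x3 uint8, blue, green, red), "K" (3x3 intrinsics, pixels), "R" (3x3) and "t" (3): a world point X has camera coordinates R X + t. Camera axes: x right, y down, z forward; pixel columns grow to the right and rows downward; lengths in m; the calibration is good to about 2 mm. A picture is of the moment at which its call begins. There is no depth.
A pose or a line that the arm cannot do raises ctrl.Unreachable and nothing moves.
- ctrl.close_job(): hands the job in; it is judged then, once.
The state is a dict: "time_s": time; "qpos": joint angles; "joint_vel": joint speeds; "tau": joint torques, N m; "ee_pos": TCP position; "eef_rot": TCP orientation; "force": force on the tool from outside, world axes, zero at the start; "wrist_torque": the same for the moment, N m; "width": finger opening in m; "grip_force": force on a finger pad.
Only numpy, scipy, OpenCV 4.12 (cv2) and the standard library are available. Lean on these libraries where they do the work, as an engineer would, in place of code of your own. Each camera call takes 0.05 s, during which the arm holds its last target. There are 200 camera calls.

### The job

Test the banding-wheel belt tensioner in its stand: press the roller straight down with the closed fingertips, keeping a steady downward push of 18 N (within 1.5 N, never above 23 N) for at least a second, then let the sprung arm back up gently without letting it snap. Read the field of the scale in which the red drag hand has been left, without touching that hand, and lay the tile of the same colour (green or purple) flat on the middle of the cork pad. Leave the other tile off the pad and do not disturb the pottery.

Things in the scene. Friction and masses are not known exactly. Their poses are not given: they have to be found in the camera images.
- tester: Fixed grey test stand, foot 100 x 250 x 12 mm. Origin: underside of the foot, below the pivot. Its face looks to -x; y runs along the sprung arm towards the roller. The pivot axis is horizontal along x, 120 mm above the table.
- scale (a point): Line between the two fields on the upright scale plate of the stand (72 mm wide, its top 182 mm above the table), 102 mm from the pivot on the -y side. The curved green field (deflection 0 to 0.30 rad) lies below it, the curved purple field (0.30 to 0.70 rad) above it; black graduations every 0.05 rad.
- roller_center (a point): Centre of the roller on the free end of the blue sprung arm, 110 mm from the pivot. The black rubber-tyred roller, 56 mm in diameter and 36 mm wide, spins freely about the stand's x axis; press its top, 28 mm above this point. The centre starts 147 mm above the table and sinks in an arc to 72 mm at most.
- tension_arm (a joint): Deflection of the sprung arm, rad: 0 at its upper rest (tilted 0.25 rad up towards the roller), growing as the roller is pressed down, 0.70 at the end stop. The push needed rises by about 0.26 N per mm of roller travel, from a first 1.5 to 16 N that differs from unit to unit and cannot be seen. Let go at once, it snaps up.
- drag_hand (a joint): Red drag hand (needle 117 mm long, same pivot) before the scale, rad, same zero and sense as tension_arm. The arm pushes it along and friction leaves it at the greatest deflection reached. Below 0.30 it stands in the green field, above in the purple; within 0.04 rad of that line either tile counts as right.
- drag_tip (a point): Tip of the red drag hand; rises as the arm is pressed.
- tag_pad: Fixed cork pad, 90 x 90 mm, 4 mm thick, on the table. Origin: centre of its underside.
- green_tile: Loose white test tile with a green glazed top, 58 x 58 x 8 mm, lying flat on the table. Origin: centre of its underside; x and y axes along its edges.
- purple_tile: Loose white test tile with a purple glazed top, 58 x 58 x 8 mm, lying flat on the table. Origin: centre of its underside; x and y axes along its edges.
- jar: Bystander: white unglazed lidded jar, 57 mm wide, 70 mm tall. Origin: centre of its underside.
- cat: Bystander: white unglazed cat figure, 42 mm wide, 73 mm tall. Origin: centre of its underside.
- rabbit: Bystander: white unglazed rabbit figure, 38 mm wide, 79 mm tall. Origin: centre of its underside.
Mind the look-alikes: they are no part of the job. What is shaped like the green_tile but orange is not meant.

How it is judged:
On the way, in this order (a step that is already met when the one before it is completed fails the run):
1. the fingers press the roller down with 16.5 to 19.5 N (the squeeze of the contact, without sideways friction), steadily for 0.8 s (contact force between the fingers and tension_arm between 16.5 and 19.5 N and velocity of joint tension_arm below 0.3 rad/s), for 0.8 s.
2. the arm is back at its upper rest (deflection under 0.015 rad) and released (value of joint tension_arm below 0.015 rad and contact force between the fingers and tension_arm below 0.1 N), for 0.2 s.
3. the tile of the colour that the drag hand shows lies on the cork pad (((value of joint drag_hand below 0.34 rad and (horizontal distance between green_tile and tag_pad below 0.022 m and height (world z) of green_tile between 0.001 and 0.008 m and angle between green_tile's own z axis and vertical below 0.1 rad and linear speed of green_tile below 0.02 m/s and horizontal distance between purple_tile and tag_pad above 0.08 m)) or (value of joint drag_hand above 0.26 rad and (horizontal distance between purple_tile and tag_pad below 0.022 m and height (world z) of purple_tile between 0.001 and 0.008 m and angle between purple_tile's own z axis and vertical below 0.1 rad and linear speed of purple_tile below 0.02 m/s and horizontal distance between green_tile and tag_pad above 0.08 m)))), for 0.2 s.
At the end, for the whole second after the job is handed in: Arm at rest (under 0.015 rad); the tile matching the drag hand's field (change at 0.30 rad; from 0.26 to 0.34 either counts) lies flat and still on the cork pad, centre within 22 mm of the pad's; the other tile over 80 mm from the pad's centre (((value of joint drag_hand below 0.34 rad and (horizontal distance between green_tile and tag_pad below 0.022 m and height (world z) of green_tile between 0.001 and 0.008 m and angle between green_tile's own z axis and vertical below 0.1 rad and linear speed of green_tile below 0.02 m/s and horizontal distance between purple_tile and tag_pad above 0.08 m)) or (value of joint drag_hand above 0.26 rad and (horizontal distance between purple_tile and tag_pad below 0.022 m and height (world z) of purple_tile between 0.001 and 0.008 m and angle between purple_tile's own z axis and vertical below 0.1 rad and linear speed of purple_tile below 0.02 m/s and horizontal distance between green_tile and tag_pad above 0.08 m))) and value of joint tension_arm below 0.015 rad); the robot touches nothing.
It fails at once if the fingers press the tensioner with more than 23 N (contact force between the fingers and tension_arm above 23 N).
It fails at once if the arm snaps back (faster than 1.2 rad/s upwards) (velocity of joint tension_arm below -1.2 rad/s).
It fails at once if the robot touches the drag hand (contact force between any of the fingers, the arm and drag_hand above 0.3 N).
It fails at once if a piece of pottery is moved by more than 20 mm (distance of any of jar, cat, rabbit from where it was at the start of the episode above 0.02 m).
It also fails if it takes over 64 s, if anything falls off the work surface, if the arm or the gripper's body presses on something with over 40 N, if the wrist force passes 120 N, or if a joint passes its speed limit or range.

## Working session

There is one attempt and no reset: what is moved stays moved. The work goes in short steps, each a Python script; the robot and the scene stay as the last script left them, time stands still between calls to the robot, and variables do not carry over. Pictures are saved under pics/ and viewed, at most 10 in all, crops included, and the job is handed in when it is done.

```bash
mkdir -p pics; ls; python3 - <<'E'
from bench import ctrl
import cv2,numpy as np
for n in("scene","top"):
    c=ctrl.capture(n); cv2.imwrite(f"pics/{n}0.png",c["pixels"]); np.savez(f"{n}0.npz",**c)
    print(n,c["K"].tolist(),(-c["R"].T@c["t"]).tolist(),c["R"].round(3).tolist())
s=ctrl.read_state();print(s)
E
```

```text
pics
scene [[593.969374903644, 0.0, 311.2284054041514], [0.0, 593.969374903644, 237.2150484757801], [0.0, 0.0, 1.0]] [-0.06711497737563332, -1.0540663115821816, 1.0104595992792273] [[0.85, -0.527, -0.007], [-0.306, -0.483, -0.82], [0.429, 0.699, -0.572]]
top [[614.6142207825061, 0.0, 322.8295431110236], [0.0, 614.6142207825061, 235.50637964877066], [0.0, 0.0, 1.0]] [0.32899500202342974, 0.026259254524925318, 1.832431507966023] [[-0.029, -1.0, -0.002], [-0.987, 0.029, -0.156], [0.156, -0.002, -0.988]]
{'time_s': 0.1, 'qpos': array([-1.24492658,  0.32178898, -0.07007173,  1.45156311,  0.02258982,
        1.37082048, -0.05688835]), 'joint_vel': array([-0.00039917, -0.0009245 , -0.00073722, -0.00363291,  0.00039852,
       -0.00288112, -0.00080465]), 'tau': array([-4.29000565e-04, -4.94877291e+01, -3.84168047e-01, -3.15211380e+01,
        1.30479698e-02,  7.43606564e-03, -7.52553774e-06]), 'ee_pos': array([0.19928201, 0.61817842, 0.23030166]), 'eef_rot': array([-9.52681886e-05,  1.55241715e-01,  9.87876109e-01, -8.91592972e-04]), 'force': array([-0.43906714, -0.44515547, -0.58442147]), 'wrist_torque': array([-0.05527981,  0.0336663 , -0.01782102]), 'grip_force': 0.0, 'width': 0.08495072972351547}
```

View pics/top0.png

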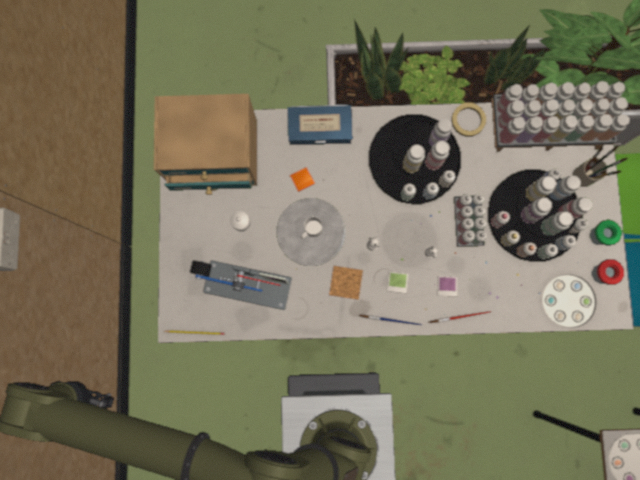

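View pics/scene0.png

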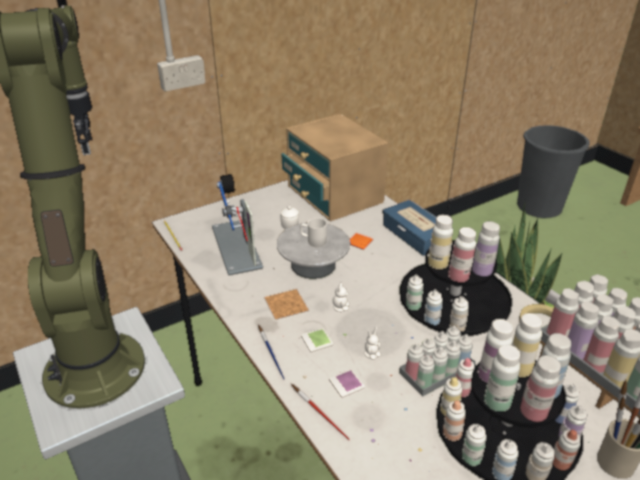

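Top view: tester foot spans about (205–290, 262–308), with the roller at (201,268). The pad is at (347,282), green tile at (399,282), purple at (448,286) and the orange decoy at (302,180). The scene view agrees. Next I measure these by segmentation.

```bash
cat > h.py <<'E'
import numpy as np,cv2
def ray(c,uv,z):
    d=c["R"].T@np.linalg.inv(c["K"])@np.array([uv[0],uv[1],1.]);o=-c["R"].T@c["t"]
    return o+d*(z-o[2])/d[2]
def proj(c,X):
    p=c["K"]@(c["R"]@np.asarray(X,float)+c["t"]);return p[:2]/p[2]
def blob(c,mask,roi,z):
    x0,y0,x1,y1=roi;m=np.zeros(mask.shape,np.uint8);m[y0:y1,x0:x1]=mask[y0:y1,x0:x1]
    n,l,s,cc=cv2.connectedComponentsWithStats(m)
    i=1+np.argmax(s[1:,4]);cs,_=cv2.findContours((l==i).astype(np.uint8),0,2)
    r=cv2.minAreaRect(cs[0]);P=[ray(c,q,z) for q in cv2.boxPoints(r)]
    e=[P[k+1]-P[k] for k in range(2)]
    return cc[i],ray(c,cc[i],z)[:2],np.mean(P,0)[:2],[np.linalg.norm(v) for v in e],[np.degrees(np.arctan2(v[1],v[0]))%180 for v in e]
E
python3 - <<'E'
from h import *
np.set_printoptions(precision=4,suppress=True)
for n,rois in(("top",dict(pad=(325,262,368,302),green=(385,268,412,296),purple=(434,272,464,300),foot=(200,258,296,312),roller=(185,255,213,280))),
  ("scene",dict(pad=(262,285,312,322),green=(298,322,338,355),purple=(326,364,368,400),foot=(205,215,265,275),roller=(215,170,240,195)))):
    c=dict(np.load(n+"0.npz"));im=c["pixels"];hsv=cv2.cvtColor(im,cv2.COLOR_BGR2HSV);H,S,V=cv2.split(hsv)
    M=dict(pad=((H<22)&(S>90)),green=(H>30)&(H<80)&(S>60),purple=(H>130)&(H<172)&(S>50),foot=(V<150)&(V>70),roller=V<50)
    Z=dict(pad=.004,green=.008,purple=.008,foot=.012,roller=.147)
    for k in rois:
        print(n,k,*blob(c,M[k].astype(np.uint8),rois[k],Z[k]))
t=cv2.imread("pics/top0.png")[250:320,180:300];s=cv2.imread("pics/scene0.png")[165:285,200:300]
a=cv2.resize(t,None,fx=4,fy=4,interpolation=2);b=cv2.resize(s,None,fx=3.2,fy=3.2,interpolation=2)
o=np.zeros((400,800,3),np.uint8);o[:280,:480]=a;o[:384,480:]=b;cv2.imwrite("pics/crop1.png",o)
E
```

```text
top pad [345.6519 282.229 ] [ 0.476  -0.0415] [ 0.4762 -0.0414] [np.float64(0.08758091412861548), np.float64(0.08796287940014198)] [np.float64(169.27089327050223), np.float64(79.31859369456198)]
top green [397.4925 279.7236] [ 0.4787 -0.1955] [ 0.4794 -0.1956] [np.float64(0.04462404872836239), np.float64(0.03867190978729282)] [np.float64(88.33837523799923), np.float64(177.15358795991864)]
top purple [446.927  283.5618] [ 0.463  -0.3416] [ 0.4632 -0.3418] [np.float64(0.04157980122873342), np.float64(0.03266041801176196)] [np.float64(88.33950881086442), np.float64(176.43988495519096)]
top foot [246.1952 284.9655] [0.4758 0.2535] [0.4793 0.264 ] [np.float64(0.10584199027485286), np.float64(0.2793908579993384)] [np.float64(168.4556812174933), np.float64(76.64703691767515)]
top roller [200.5736 268.203 ] [0.5147 0.3619] [0.5149 0.3619] [np.float64(0.030656315995984954), np.float64(0.049235171403094045)] [np.float64(166.18104100472902), np.float64(74.33819188166929)]
scene pad [285.7987 303.6636] [ 0.4762 -0.0411] [ 0.4783 -0.0402] [np.float64(0.10042561784634518), np.float64(0.08996640865
[... 158 characters left out ...]
36692945729685), np.float64(0.046687826337599665)] [np.float64(173.2279532637456), np.float64(70.29013473374326)]
scene purple [348.4512 380.4593] [ 0.4643 -0.3386] [ 0.4648 -0.338 ] [np.float64(0.03757541313286459), np.float64(0.049845268207077804)] [np.float64(8.23958059871328), np.float64(82.32509207433343)]
scene foot [236.7854 245.9001] [0.477  0.2442] [0.4814 0.2578] [np.float64(0.12583476197035914), np.float64(0.285603650143403)] [np.float64(171.64781964263787), np.float64(70.03234144260847)]
scene roller [227.3631 183.3758] [0.5179 0.3671] [0.5188 0.3675] [np.float64(0.031052309529801137), np.float64(0.09885817840658051)] [np.float64(178.6221276214418), np.float64(71.91580886956649)]
```

View pics/crop1.png

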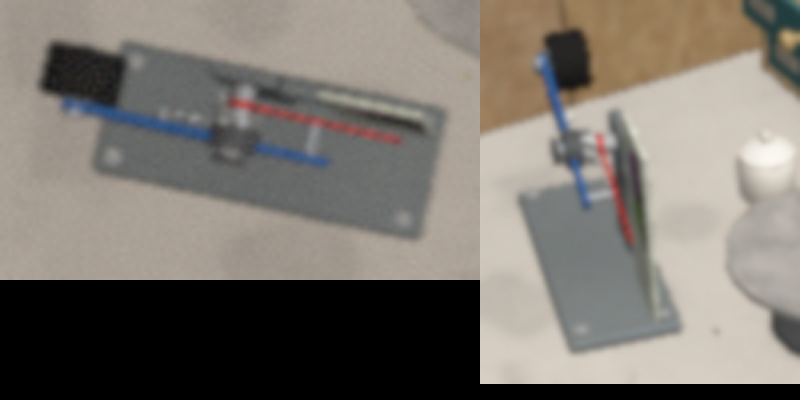

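The crops show the drag hand edge-on against the plate, resting low. The roller is black with the blue arm on its near side. I'll check the roller against the foot geometry, then approach above it with the fingers closed.

```bash
cat >> h.py <<'E'
from scipy.spatial.transform import Rotation as Rot
def down(a):
    "tool down, closing axis y at world angle a (rad)"
    y=np.array([np.cos(a),np.sin(a),0]);z=np.array([0,0,-1.]);q=Rot.from_matrix(np.c_[np.cross(y,z),y,z]).as_quat()
    return q[[3,0,1,2]]
def best(ctrl,p,a):
    s=ctrl.read_state()["qpos"];o=[]
    for k in(0,np.pi):
        q=ctrl.ik(p,down(a+k))
        if q is not None:o.append((np.abs(q-s).max(),a+k))
    return down(min(o)[1])
def F(ctrl,n=5,dt=.02):
    f=[]
    for _ in range(n):f.append(ctrl.read_state()["force"]);ctrl.sleep(dt)
    return np.mean(f,0)
E
python3 - <<'E'
from h import *
from bench import ctrl
np.set_printoptions(precision=4,suppress=True)
c=dict(np.load("top0.npz"));C=[ray(c,(180+u/4,250+v/4),.012)[:2] for u,v in((122,42),(95,170),(418,238),(447,108))]
C=np.array(C);d=(C[0]-C[3]+C[1]-C[2])/2;ctr=C.mean(0)
print("foot",ctr,"len",np.linalg.norm(d),"w",np.linalg.norm(C[0]-C[1]),"yaw_y",np.degrees(np.arctan2(d[1],d[0])))
yh=d/np.linalg.norm(d);xh=np.array([yh[1],-yh[0]])
for n,roi in(("top",(185,255,213,280)),("scene",(205,165,245,195))):
    k=dict(np.load(n+"0.npz"));m=(k["pixels"].max(2)<65).astype(np.uint8);b=blob(k,m,roi,.147);print(n,b[0],b[1],b[3])
    r=b[1]-ctr;print("  rel foot centre x,y",r@xh,r@yh, "model px",proj(k,[.515,.3625,.147]))
a=np.arctan2(xh[1],xh[0]);p=[.515,.3625,.25]
q=best(ctrl,p,a);print(q,ctrl.ik(p,q))
ctrl.close_gripper();ctrl.move_ptp(p,q);ctrl.sleep(.3)
s=ctrl.read_state();print(s["time_s"],s["ee_pos"],s["force"],s["width"])
print([ctrl.read_state()["force"][2] for _ in range(3)])
k=ctrl.capture("scene");np.savez("scene1.npz",**k);cv2.imwrite("pics/s1.png",cv2.resize(k["pixels"][60:290,140:400],None,fx=2.6,fy=2.6,interpolation=2))
E
```

```text
foot [0.4762 0.2495] len 0.24601783060267934 w 0.0967299972781062 yaw_y 76.71011278600353
top [200.6833 268.1584] [0.5148 0.3616] [np.float64(0.03310934282477702), np.float64(0.05244890744604207)]
  rel foot centre x,y 0.01183290914216661 0.11795802720873211 model px [200.3579 268.1042]
scene [227.4809 183.3497] [0.5183 0.3671] [np.float64(0.03384829495758441), np.float64(0.10189807929998938)]
  rel foot centre x,y 0.013967808814933915 0.12406420712970967 model px [227.1181 184.3073]
[0.     0.7842 0.6205 0.    ] [-0.9174  0.2731  0.3235  1.4901 -0.0872  1.3926 -0.8215]
2.675 [0.5145 0.3632 0.2499] [-0.3693  0.4266 -0.2678] -0.00025204227042942013
[np.float64(-0.26784793001309043), np.float64(-0.26784793001309043), np.float64(-0.26784793001309043)]
```

View pics/s1.png

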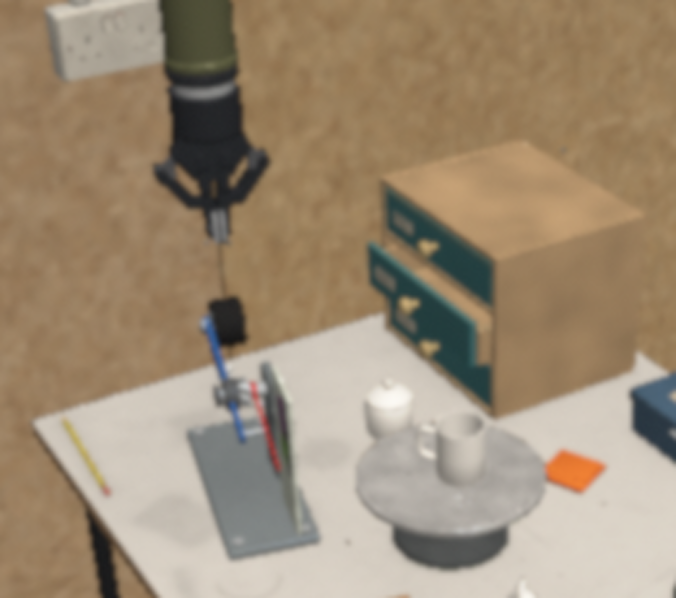

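```bash
python3 - <<'E'
from h import *
from bench import ctrl
import json
np.set_printoptions(precision=3,suppress=True)
p=np.array([.515,.3625,.190]);ctrl.movel(p,rate=.08);ctrl.sleep(.3)
f0=F(ctrl,10);p[2]=.160
hit=ctrl.movel(p,rate=.012,contact_N=3.0)
s=ctrl.read_state();z0=s["ee_pos"][2];print("hit",hit,s["ee_pos"],s["time_s"],"tare",f0,"f",s["force"]-f0)
ctrl.sleep(.1);print("f",F(ctrl)-f0,ctrl.read_state()["time_s"])
json.dump(dict(f0=f0.tolist(),z0=float(z0)),open("st.json","w"))
# gentle stepwise: 0.4 mm steps until 12 N or the spring yields
for i in range(10):
    f=F(ctrl,3)-f0;e=ctrl.read_state()["ee_pos"]
    print(i,e[2].round(5),f,ctrl.read_state()["time_s"])
    if f[2]>11:break
    q=p.copy();q[2]=z0-.0004*(i+1);ctrl.movel(q,rate=.01)
E
```

```text
hit True [0.515 0.363 0.175] 5.4417 tare [-0.128 -0.093 -0.212] f [0.062 0.422 4.593]
f [-0.235  0.361  5.178] 5.625
0 0.17515 [-0.07   0.664  5.103] 5.675
1 0.17521 [ 0.081 -0.302  4.613] 5.975
2 0.17512 [-0.151 -0.263  6.82 ] 6.275
3 0.17509 [-0.339  0.346  7.872] 6.575
4 0.17506 [-0.828 -0.011  9.159] 6.875
5 0.17502 [-1.178  0.364 10.048] 7.175
6 0.17497 [-1.54   1.046 11.535] 7.475
```

```bash
python3 - <<'E'
from h import *
from bench import ctrl
import json
np.set_printoptions(precision=3,suppress=True)
st=json.load(open("st.json"));f0=np.array(st["f0"]);z0=st["z0"]
cmd=z0-.0024;step=.0004;prev=None;T=18.0
def pos(cmd,z):
    # follow the roller's arc along stand y (0.2299,0.9732)
    s=np.clip((z-.028-.120)/.110,-.5,.247);dy=.110*(np.sqrt(1-s*s)-np.sqrt(1-.247**2))
    return np.array([.515+.23*dy,.3625+.973*dy,cmd])
for i in range(45):
    s=ctrl.read_state();f=F(ctrl,4,.015)-f0;z=ctrl.read_state()["ee_pos"][2]
    print(i,round(cmd,5),round(z,5),f,s["time_s"])
    if f[2]>=17.6:break
    if prev is not None:
        k=(f[2]-prev)/step   # N/m
        step=np.clip((T-f[2])/max(k,250),.0002,step*1.8);step=min(step,.006)
    prev=f[2];cmd-=step
    if z<.105:break
    ctrl.movel(pos(cmd,z-step*.9),rate=.012)
for i in range(8):
    f=F(ctrl,8,.02)-f0;s=ctrl.read_state();print("hold",s["ee_pos"][2].round(5),f,s["time_s"])
    if abs(f[2]-T)>.7: 
        d=(T-f[2])/2000;cmd-=d;ctrl.movel(pos(cmd,s["ee_pos"][2]),rate=.01);print("adj",d)
st["cmd"]=cmd;json.dump(st,open("st.json","w"))
k=ctrl.capture("scene");np.savez("scene2.npz",**k)
E
```

```text
0 0.17281 0.17499 [-1.588  0.017 11.353] 7.475
1 0.17241 0.17466 [-1.608  0.266 11.848] 7.7917
2 0.17169 0.17407 [-1.81   0.458 11.995] 8.1083
3 0.17039 0.17287 [-1.374  0.709 12.263] 8.4333
4 0.16806 0.17063 [-1.307  0.381 12.484] 8.85
5 0.16386 0.16672 [-1.96   0.894 13.319] 9.425
6 0.15786 0.16106 [-2.086  0.28  15.266] 10.15
7 0.15186 0.15545 [-2.601  0.313 16.344] 10.8667
8 0.14586 0.14984 [-2.834  0.974 17.331] 11.5833
9 0.14318 0.14736 [-2.893  1.02  17.597] 12.025
10 0.14157 0.14591 [-3.068  0.636 18.608] 12.375
hold 0.14588 [-2.949  0.836 18.715] 12.575
adj -0.00035740677253981977
hold 0.14624 [-3.11   0.797 18.645] 12.9583
hold 0.14628 [-3.559  0.719 18.366] 13.0917
hold 0.14627 [-3.182  0.674 18.284] 13.225
hold 0.14626 [-3.003  0.704 18.626] 13.3583
hold 0.14627 [-3.073  0.612 18.581] 13.4917
hold 0.14627 [-3.366  0.622 18.716] 13.625
adj -0.0003577944262723438
hold 0.14659 [-2.818  0.943 18.664] 14.0083
```

Held at about 18.5 N for 1.6 s. I'll ease to about 18.2 N, hold another second, then release slowly.

```bash
python3 - <<'E'
from h import *
from bench import ctrl
import json
np.set_printoptions(precision=3,suppress=True)
st=json.load(open("st.json"));f0=np.array(st["f0"])
e=ctrl.read_state()["ee_pos"];p=np.array([.5155,.3655,st["cmd"]+.0015]);ctrl.movel(p,rate=.01)
for i in range(6):
    print("hold",ctrl.read_state()["ee_pos"],F(ctrl,10,.02)-f0)
t=ctrl.read_state()["time_s"]
ctrl.movel([.515,.3625,.185],rate=.02)
print(ctrl.read_state()["time_s"]-t);ctrl.movel([.515,.3625,.26],rate=.1);ctrl.sleep(.1);print(F(ctrl)-f0,ctrl.read_state()["time_s"])
o=[]
for n,r in(("scene",(165,285,200,300)),("top",(250,320,180,300))):
    k=ctrl.capture(n);np.savez(n+"3.npz",**k);o.append(cv2.resize(k["pixels"][r[0]:r[1],r[2]:r[3]],(400,480 if n=="scene" else 233),interpolation=2))
im=np.zeros((480,800,3),np.uint8);im[:,:400]=o[0];im[:233,400:]=o[1];cv2.imwrite("pics/c3.png",im)
# predicted tip of drag hand for theta, relative to hub root, for comparison
k=dict(np.load("scene3.npz"))
yh=np.array([.23,.973,0]);xh=np.array([.973,-.23,0])
rc=np.array([.515,.3625,0]);piv=rc-yh*.1066+np.array([0,0,.12])
for off in(0,.01):
  P=piv+xh*off
  print("hub",((proj(k,P)-[200,165])*4).round(), [(th,((proj(k,P+.117*(-yh*np.cos(.25-th)+np.array([0,0,-np.sin(.25-th)])))-[200,165])*4).round().tolist()) for th in(0,.2,.27,.3,.35)])
E
```

```text
hold [0.517 0.368 0.148] [-2.772  0.904 18.372]
hold [0.517 0.368 0.148] [-2.969  0.898 18.11 ]
hold [0.517 0.368 0.148] [-2.915  0.646 18.129]
hold [0.517 0.368 0.148] [-2.575  0.9   17.91 ]
hold [0.517 0.368 0.148] [-2.715  0.725 18.194]
hold [0.517 0.368 0.148] [-2.519  0.795 18.023]
2.2166000000000015
[ 0.4   -0.081  0.006] 18.6667
hub [143. 182.] [(0, [184.0, 304.0]), (0.2, [182.0, 279.0]), (0.27, [182.0, 269.0]), (0.3, [181.0, 264.0]), (0.35, [180.0, 257.0])]
hub [157. 180.] [(0, [198.0, 301.0]), (0.2, [197.0, 276.0]), (0.27, [196.0, 266.0]), (0.3, [196.0, 261.0]), (0.35, [195.0, 254.0])]
```

View pics/c3.png

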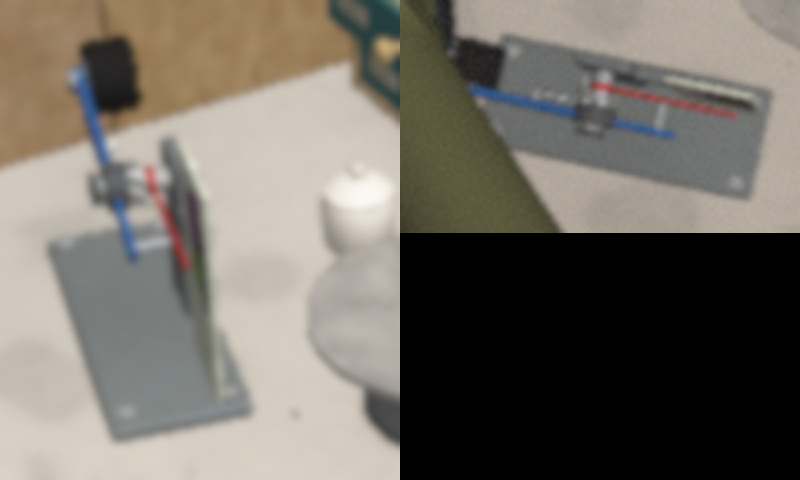

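The drag-hand tip at crop (187,268) matches the prediction for about 0.27 rad, and so does the 29 mm roller travel. The hand is in green, so I'll pick the green tile.

```bash
python3 - <<'E'
from h import *
from bench import ctrl
np.set_printoptions(precision=4,suppress=True)
x,y=.479,-.1945
q=best(ctrl,[x,y,.26],np.radians(88))
ctrl.release()
ctrl.move_ptp([x,y,.26],q);print(ctrl.read_state()["time_s"])
ctrl.movel([x,y,.05],rate=.15)
f=F(ctrl,3);hit=ctrl.movel([x,y,-.001],rate=.05,contact_N=8)
s=ctrl.read_state();print("down",hit,s["ee_pos"],s["force"]-f)
ctrl.close_gripper(40);s=ctrl.read_state();print("grip",s["width"],s["grip_force"],s["force"]-f)
ctrl.movel([x,y,.08],rate=.1);s=ctrl.read_state();print("lift",s["width"],s["grip_force"],s["time_s"])
k=ctrl.capture("scene");cv2.imwrite("pics/s4.png",cv2.resize(k["pixels"][200:420,230:430],None,fx=2.7,fy=2.7,interpolation=2))
E
```

```text
21.5583
down False [ 0.4793 -0.1947 -0.0007] [ 0.2343 -0.23   -0.1599]
grip 0.056839581391678266 39.49963123071939 [-2.7493  1.2513  9.4123]
lift 0.05625950785773864 41.52971853116469 25.6833
```

View pics/s4.png

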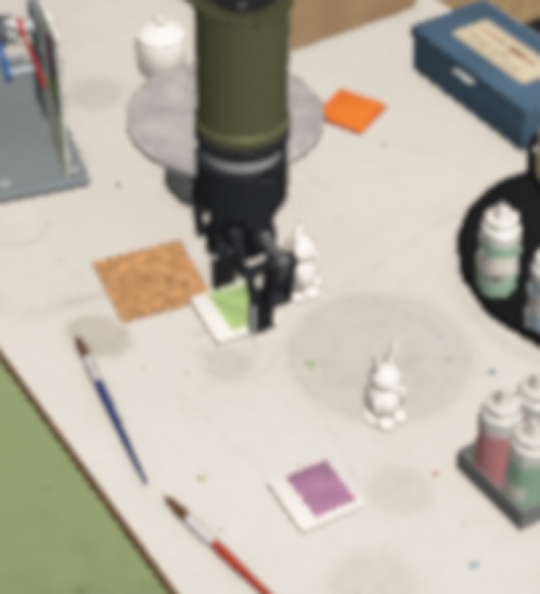

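The tile is held flat between the fingers at crop (230,305). I'll place it on the pad.

```bash
python3 - <<'E'
from h import *
from bench import ctrl
np.set_printoptions(precision=4,suppress=True)
x,y=.476,-.0413
ctrl.movel([x,y,.08],rate=.12);ctrl.movel([x,y,.018],rate=.08);ctrl.sleep(.1)
hit=ctrl.movel([x,y,-.001],rate=.02,contact_N=3);s=ctrl.read_state();print(hit,s["ee_pos"],s["time_s"])
ctrl.release();ctrl.sleep(.2);ctrl.movel([x,y,.15],rate=.08)
ctrl.move_ptp([.5,-.2,.32],best(ctrl,[.5,-.2,.32],np.radians(88)));ctrl.sleep(.5)
print(ctrl.read_state()["time_s"])
k=ctrl.capture("top");im=k["pixels"];H,S,V=cv2.split(cv2.cvtColor(im,cv2.COLOR_BGR2HSV))
print(blob(k,((H>30)&(H<80)&(S>60)).astype(np.uint8),(325,262,368,302),.012))
o=np.hstack([cv2.resize(im[230:310,180:480],(800,213),interpolation=2)])
sc=ctrl.capture("scene")["pixels"];o2=cv2.resize(sc[160:400,200:520],(480,360),interpolation=2)
v=np.zeros((573,800,3),np.uint8);v[:213]=o;v[213:,:480]=o2;cv2.imwrite("pics/f5.png",v)
E
```

```text
True [ 0.4759 -0.0412  0.0042] 28.8667
32.875
(array([346.451 , 282.2402]), array([ 0.4753, -0.0436]), array([ 0.4746, -0.0422]), [np.float64(0.04747759464466589), np.float64(0.03852882342090254)], [np.float64(88.33905572876402), np.float64(177.89710287911123)])
```

View pics/f5.png

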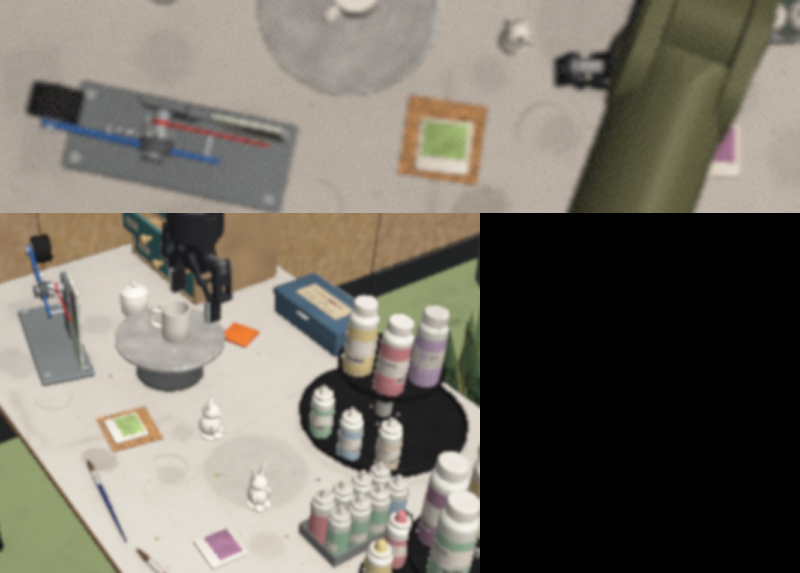

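The green tile lies flat on the pad (crop (444,143), about 4 mm off centre). The purple tile, pottery and tensioner are undisturbed and the arm is clear.

```bash
python3 -c "
from bench import ctrl
print(ctrl.close_job())"
```

```text
the job is handed in; nothing more can be done
None
```

The job is handed in, though the system returned no verdict: the roller was held at about 18 N for over a second and eased back up, the drag hand stood at about 0.27 rad (green field, within the band where either tile counts), and the green tile lies flat about 4 mm off the pad's centre.

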